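# Line up the ink tins by size

## Task

Tidy the print studio's ink board: stand the four closed ink tins upright on its four cork pads, one centred on each pad, in order of size, the largest on the pad next to the mug of brushes and on down to the smallest on the pad next to the roll of tape. Leave the mug and the tape where they are.

Things in the scene. Friction and masses are not known exactly. Their poses are not given: they have to be found in the camera images.
- tin_small: closed ink tin, an upright plain cylinder, white with a steel lid, 40 mm in diameter and 42 mm high (of four alike tins: small); loose, standing upright on the table at the start; 0.05 to 0.5 kg. Origin: centre of its underside; z up along its axis
- tin_medium: closed ink tin, an upright plain cylinder, white with a steel lid, 48 mm in diameter and 56 mm high (of four alike tins: medium); loose, standing upright on the table at the start; 0.05 to 0.5 kg. Origin: centre of its underside; z up along its axis
- tin_large: closed ink tin, an upright plain cylinder, white with a steel lid, 56 mm in diameter and 70 mm high (of four alike tins: large); loose, standing upright on the table at the start; 0.05 to 0.5 kg. Origin: centre of its underside; z up along its axis
- tin_largest: closed ink tin, an upright plain cylinder, white with a steel lid, 64 mm in diameter and 86 mm high (of four alike tins: largest); loose, standing upright on the table at the start; 0.05 to 0.5 kg. Origin: centre of its underside; z up along its axis
- pad_1: round cork pad, 72 mm in diameter and 3 mm thick, fixed on the dark wooden ink board, at the left (+y) end of the row. The four pads are alike, in a straight row 90 mm apart; the board (370 x 90 mm, 15 mm thick, fixed on the table) is nearly square to the robot, turned by up to about 10 degrees. Origin: centre of the pad's underside, 15 mm above the table, so the pad's top is 18 mm above the table; z up, y along the row to the left, x across it away from the robot
- pad_2: round cork pad, 72 mm in diameter and 3 mm thick, fixed on the dark wooden ink board, second from the left (+y) end. The four pads are alike, in a straight row 90 mm apart; the board (370 x 90 mm, 15 mm thick, fixed on the table) is nearly square to the robot, turned by up to about 10 degrees. Origin: centre of the pad's underside, 15 mm above the table, so the pad's top is 18 mm above the table; z up, y along the row to the left, x across it away from the robot
- pad_3: round cork pad, 72 mm in diameter and 3 mm thick, fixed on the dark wooden ink board, third from the left (+y) end. The four pads are alike, in a straight row 90 mm apart; the board (370 x 90 mm, 15 mm thick, fixed on the table) is nearly square to the robot, turned by up to about 10 degrees. Origin: centre of the pad's underside, 15 mm above the table, so the pad's top is 18 mm above the table; z up, y along the row to the left, x across it away from the robot
- pad_4: round cork pad, 72 mm in diameter and 3 mm thick, fixed on the dark wooden ink board, at the right (-y) end of the row. The four pads are alike, in a straight row 90 mm apart; the board (370 x 90 mm, 15 mm thick, fixed on the table) is nearly square to the robot, turned by up to about 10 degrees. Origin: centre of the pad's underside, 15 mm above the table, so the pad's top is 18 mm above the table; z up, y along the row to the left, x across it away from the robot
- brush_mug: blue ceramic mug without handle, 76 mm in diameter and 85 mm high, with three paint brushes standing in it up to 135 mm; loose, stands on the table just past one end of the ink board (either end), 125 mm from the centre of the end pad. Origin: centre of its underside; z up
- tape_roll: roll of off-white paper tape lying flat, 100 mm outer and 76 mm inner diameter, 25 mm high; loose, on the table just past the other end of the ink board, 125 mm from the centre of that end pad. Origin: centre of its underside; z up
Not all that is in view belongs to the job. What is shaped like the tin_largest but pink or turquoise is not meant.

How it is judged (in metres and radians):
At the end, for the whole second after the job is handed in: From the mug's end of the board to the tape's end the pads carry the largest, large, medium and small tin, each within 12 mm of its pad's centre, standing on the pad (underside less than 4 mm above its top), within 0.1 rad of upright, at rest and released (((horizontal distance between brush_mug and pad_1 below 0.2 m and horizontal distance between tin_largest and pad_1 below 0.012 m and z of tin_largest in the frame of pad_1 between 0 and 0.007 m and horizontal distance between tin_large and pad_2 below 0.012 m and z of tin_large in the frame of pad_2 between 0 and 0.007 m and horizontal distance between tin_medium and pad_3 below 0.012 m and z of tin_medium in the frame of pad_3 between 0 and 0.007 m and horizontal distance between tin_small and pad_4 below 0.012 m and z of tin_small in the frame of pad_4 between 0 and 0.007 m) or (horizontal distance between brush_mug and pad_4 below 0.2 m and horizontal distance between tin_largest and pad_4 below 0.012 m and z of tin_largest in the frame of pad_4 between 0 and 0.007 m and horizontal distance between tin_large and pad_3 below 0.012 m and z of tin_large in the frame of pad_3 between 0 and 0.007 m and horizontal distance between tin_medium and pad_2 below 0.012 m and z of tin_medium in the frame of pad_2 between 0 and 0.007 m and horizontal distance between tin_small and pad_1 below 0.012 m and z of tin_small in the frame of pad_1 between 0 and 0.007 m)) and angle between each of tin_largest, tin_large, tin_medium, tin_small's own z axis and vertical below 0.1 rad and linear speed of each of tin_largest, tin_large, tin_medium, tin_small below 0.02 m/s); the robot touches nothing.
It fails at once if the mug of brushes is shoved (more than 30 mm) or tipped (distance of brush_mug from where it was at the start of the episode above 0.03 m or angle between brush_mug's own z axis and vertical above 0.4 rad).
It fails at once if the roll of tape is shoved (more than 30 mm) (distance of tape_roll from where it was at the start of the episode above 0.03 m).
It also fails if it takes over 109 s, if anything falls off the work surface, if the arm or the gripper's body presses on something with over 40 N, if the wrist force passes 120 N, or if a joint passes its speed limit or range.

## Robot

A 6-joint arm with a two-finger parallel gripper is mounted at the origin on the work surface. World frame = base frame: x ahead of the robot, y to its left, z up, the work surface at z = 0. Lengths are in mm, angles in rad, forces in N, time in s.
With the tool pointing down it reaches from about 300 to 775 mm from the base axis. Payload 14.6 kg.
Tool frame: the origin (TCP) lies between the finger pads; the fingertips stand manip.finger_overhang ahead of it and the grasp point (between the pads) lies 2 mm behind it (manip.finger_overhang is the distance from the TCP to the fingertips, in mm); z points along the fingers, y is the direction in which the jaws open and shut (so a half turn about z gives the same grasp; the last joint's range is limited). The gripper opens to 94 mm and grips with 3 to 60 N. Pads are 16 mm wide; open, the fingers measure 119 mm over their backs; the gripper's body (75 mm by 177 mm) begins 78 mm behind the grasp point.
Start: joints at [-1.201, 0.3, 1.521, -0, 1.321, -0.067], TCP at [232.665, -498.354, 222.446] pointing down, gripper open.
Joint ranges: [-3.03, 3.03], [-0.79, 2.21], [0.23, 2.52], [-1.04, 4.18], [0, 3.07], [-2.55, 2.55]. Speed limits (rad/s): [2.22, 2.22, 2.57, 3.14, 3.14, 3.14].

## Interface

Orientations are given as [roll, pitch, yaw] about the fixed x, y, z axes, in that order (R = Rz(yaw) Ry(pitch) Rx(roll)).
In Python, from cell import manip gives the robot as it stands.
- The arm moves only by the tool drive_tool, never from a script. Its argument "steps" is a list of rows, each an object with "delta_pos": the shift along the world's x, y, z in mm, a list of three; "yaw": the turn about the world's z in rad; "hand": the finger opening in mm, from 0 to 94. A call has 1 to 5 rows; each row shifts and turns the commanded pose from where the row before left it; what a row does not reach is not made up. A row lasts 1/12 s, in which the tool goes at most 41.7 mm and 7.16 degrees, less where a joint would pass 70% of its speed; a pose out of reach is approached as far as the arm can. A call is refused whole if a number of a shift passes 41.7 or a number of a turn 0.125, either way. A call with a gripper value outside its range is refused whole. The fingers move at their own pace and stop on an object; "squeeze" is the grip in N (left out, the last holds). Time passes only in rows, so rows that do not move let the fingers close. It gives the time, the measured TCP pose, the force and the opening at its end, in the units of the state.
- manip.read_state(): the state, without advancing time (a new reading comes with each control period).
- manip.camera(name): name is "side" or "top" or "wrist"; returns a dict with "frame" (400x640x3 uint8, red, green, blue), "range_z" (400x640 float32, mm along the optical axis (not along the pixel's ray), 0 where there is no reading), "intrinsics" (3x3 intrinsics, pixels), "dist_coeffs" ([k1, k2, p1, p2, k3] as OpenCV has them; the pictures are not rectified), "position" and "attitude" of the camera in the world. Camera axes: x right, y down, z forward; pixel columns grow to the right and rows downward; lengths in mm; the calibration is good to about 2 mm. A picture is of the moment at which its call begins.
- manip.sign_off(): hands the job in, once; it reports no verdict.
The state is a dict: "clock": time; "joints": joint angles; "qd": joint speeds; "effort": joint torques, N m; "eef_pos": TCP position; "eef_rot": TCP orientation; "wrist_force": force on the tool from outside, world axes, zero at the start; "moment": the same for the moment, N m; "finger_gap": finger opening in mm.
Only numpy, scipy, OpenCV 4.12 (cv2) and the standard library are available. Lean on these libraries where they do the work, as an engineer would, in place of code of your own. Each camera call takes 0.05 s, during which the arm holds its last target.

## Working session

There is one attempt and no reset: what is moved stays moved. The work goes in short steps, Python scripts to look and compute and a tool call to move; the robot and the scene stay as the last step left them, time stands still between calls to the robot, and variables do not carry over. Pictures are saved under pics/ and viewed, and the job is handed in when it is done.

Besides the shell and the picture viewer there is one more tool, called after ">>>" as name([rows], argument=value, ...), one row to a line, values as JSON. drive_tool: Moves the arm, as the interface text tells. Its arguments: {"type":"object","properties":{"steps":{"type":"array"},"squeeze":{"type":"number"}},"required":["steps"]}

```bash
mkdir -p pics; python3 - <<'E'
from cell import manip
import cv2,numpy as np
print(manip.read_state(), manip.finger_overhang)
for n in ["side","top","wrist"]:
    c=manip.camera(n); cv2.imwrite(f"pics/{n}0.png",c["frame"][:,:,::-1])
    np.savez(f"{n}0.npz",**c)
    print(n,c["position"],c["attitude"],c["intrinsics"],c["dist_coeffs"])
E
```

```text
{'clock': 0.0, 'joints': array([-1.20058924e+00,  3.00475703e-01,  1.52160747e+00, -4.61747430e-05,
        1.32071564e+00, -6.66380241e-02]), 'qd': array([ 0.0006447 , -0.00064018, -0.00012219, -0.00025187,  0.00098805,
        0.00010612]), 'effort': array([-7.87867193e-04, -5.31807375e+01, -3.52737916e+01,  7.08416034e-02,
        2.44519935e-02, -6.79507275e-05]), 'eef_pos': array([ 232.56985012, -498.12305896,  221.87264061]), 'eef_rot': array([-3.14038620e+00, -3.56910024e-05,  4.36856548e-01]), 'wrist_force': array([0.72943206, 0.42747164, 0.57035463]), 'moment': array([-0.00549122, -0.02771572, -0.04559058]), 'finger_gap': 93.90830495446284} 17.0
side [-59.66010488 859.95712724 710.39711574] [-2.14364671 -0.01873347 -2.53536165] [[488.19778052   0.         319.26919497]
 [  0.         488.19778052 208.06638205]
 [  0.           0.           1.        ]] [-0.06530662  0.          0.          0.          0.        ]
top [ 394.86311164   31.79120908 1141.88178467] [-3.04764954  0.00934419 -1.59815264] [[516.05973062   0.         319.36267226]
 [  0.         516.05973062 197.73065989]
 [  0.           0.           1.        ]] [-0.09613232  0.          0.          0.          0.        ]
wrist [ 293.87053383 -469.59220426  385.03485941] [ 2.90639909e+00  4.08864084e-04 -1.13329294e+00] [[341.55063061   0.         317.21213244]
 [  0.         341.55063061 202.92077754]
 [  0.           0.           1.        ]] [0.01064305 0.         0.         0.         0.        ]
```

View pics/top0.png

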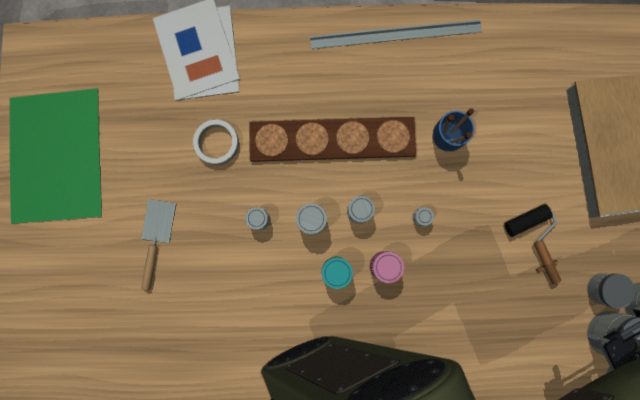

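View pics/side0.png

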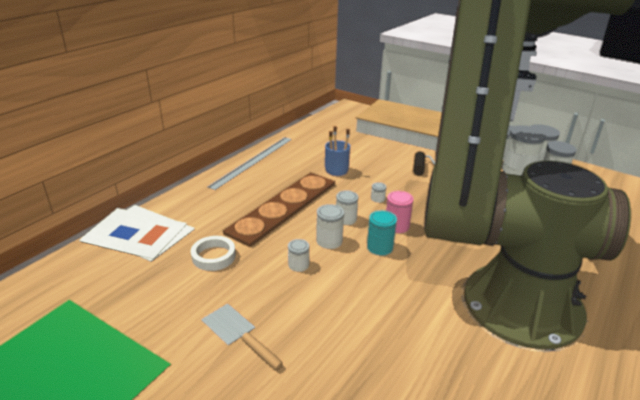

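Top view: tape at (216,142), mug at (454,130), pads at (272,139), (312,138), (353,137), (393,136), and tins at (257,218), (312,219), (361,209), (424,216). The pink tin (388,267) and turquoise tin (337,272) are decoys. The mug is at the −y end, so the largest tin goes on pad_4.

```bash
cat > h.py <<'E'
import numpy as np,cv2
from scipy.spatial.transform import Rotation as R
def pts(c,offs=None):
    K=np.array(c["intrinsics"]);H,W=c["range_z"].shape
    u,v=np.meshgrid(np.arange(W),np.arange(H))
    n=cv2.undistortPoints(np.stack([u,v],-1).reshape(-1,1,2).astype(float),K,np.array(c["dist_coeffs"])).reshape(H,W,2)
    z=c["range_z"]
    p=np.dstack([n*z[...,None],z])
    Rm=R.from_euler('xyz',c["attitude"]).as_matrix()
    return p@Rm.T+np.array(c["position"]), np.dstack([n,np.ones((H,W))])@Rm.T
def onplane(c,uv,z):
    n=cv2.undistortPoints(np.array(uv,float).reshape(-1,1,2),np.array(c["intrinsics"]),np.array(c["dist_coeffs"])).reshape(-1,2)
    Rm=R.from_euler('xyz',c["attitude"]).as_matrix()
    d=np.c_[n,np.ones(len(n))]@Rm.T; o=np.array(c["position"])
    return o+d*((z-o[2])/d[:,2])[:,None]
E
python3 - <<'E'
from h import *
c=dict(np.load("top0.npz")); P,_=pts(c)
print("table z",np.median(P[300:330,100:250,2]))
f=c["frame"]; hsv=cv2.cvtColor(f,cv2.COLOR_RGB2HSV)
def top(name,u,v,r=25):
    Z=P[v-r:v+r,u-r:u+r]; h=np.median(P[v-2:v+3,u-2:u+3,2])
    m=(abs(Z[...,2]-h)<8).astype(np.uint8)
    k,l,st,ce=cv2.connectedComponentsWithStats(m); l0=l[r,r]; mm=l==l0
    cs,_=cv2.findContours(mm.astype(np.uint8),0,2); cc=max(cs,key=cv2.contourArea)
    (x,y),rad=cv2.minEnclosingCircle(cc)
    ctr=ce[l0]+[u-r,v-r]
    w=onplane(c,[ctr],h)[0]
    print(name,"h",h.round(1),"px",ctr.round(1),"diam mm",(2*np.sqrt(mm.sum()/np.pi)*(c['position'][2]-h)/516).round(1),w.round(1))
for u,v in [(257,218),(312,219),(361,209),(424,216),(337,272),(388,267)]: top("tin",u,v)
# cork pads: by hue/brightness
roi=np.zeros(f.shape[:2],np.uint8); roi[110:168,240:425]=1
m=((hsv[...,2]>120)&(P[...,2]>8)&(P[...,2]<28)&(roi>0)).astype(np.uint8)
m=cv2.morphologyEx(m,cv2.MORPH_OPEN,np.ones((5,5)))
k,l,st,ce=cv2.connectedComponentsWithStats(m)
for i in range(1,k):
    if st[i,4]>200: print("pad",ce[i].round(1),st[i],onplane(c,[ce[i]],18)[0].round(1),P[int(ce[i][1]),int(ce[i][0]),2])
print("mug",[P[130,454]],"tape",onplane(c,[(216,142)],25), onplane(c,[(454,130)],85))
E
```

```text
table z 0.426156883340127
tin h 57.2 px [256.2 217.6] diam mm 47.7 [458.9 173.6  57.2]
tin h 86.5 px [311. 218.] diam mm 63.2 [453.3  57.2  86.5]
tin h 71.8 px [361.2 208.4] diam mm 55.3 [471.2 -47.4  71.8]
tin h 43.3 px [424.2 216. ] diam mm 39.0 [ 453.1 -183.5   43.3]
tin h 87.5 px [337.  272.7] diam mm 64.0 [340.8   7.3  87.5]
tin h 87.2 px [388.2 266.9] diam mm 63.9 [349.4 -97.1  87.2]
pad [392.8 135.9] [378 121  31  31 763] [ 634.  -127.2   18. ] 18.654583347610014
pad [311.6 138.1] [296 123  32  31 784] [634.2  52.9  18. ] 19.236333257205388
pad [352.6 136.9] [337 122  32  31 770] [634.2 -37.8  18. ] 18.46371043607678
pad [271.2 139.3] [256 124  32  31 785] [634.2 142.6  18. ] 17.879522907168166
mug [array([ 641.55337118, -261.65791793,   29.34474009])] tape [[630.56126407 264.48637427  25.        ]] [[ 629.21255918 -246.97796861   85.        ]]
```

View pics/wrist0.png

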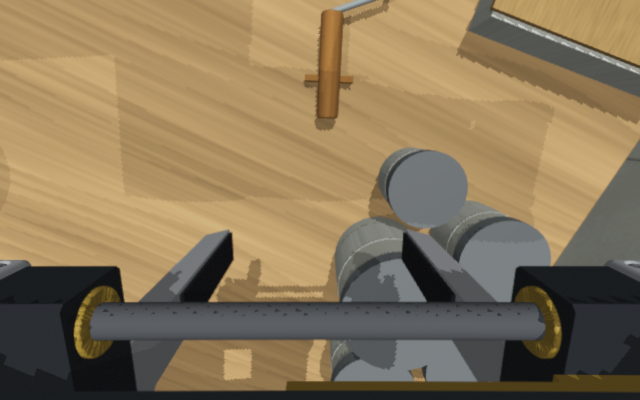

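Sizes and heights match: medium is at (459,174), largest (453,57), large (471,−47) and small (453,−183.5). The pads lie at x≈634, y = 142.6, 52.9, −37.5, −127. I'll use yaw π/2, so the jaws open along x and clear the neighbouring tins. Small goes first.

>>> drive_tool([
  {"delta_pos":[22,31.5,0],"yaw":0.1134,"hand":94},
  {"delta_pos":[22,31.5,0],"yaw":0.1134,"hand":94},
  {"delta_pos":[22,31.5,0],"yaw":0.1134,"hand":94},
  {"delta_pos":[22,31.5,0],"yaw":0.1134,"hand":94},
  {"delta_pos":[22,31.5,0],"yaw":0.1134,"hand":94},
], squeeze=20)

```text
clock: 0.57
eef_pos: [343.2, -339.2, 222.4]
eef_rot: [-3.141, -0.0, 1.009]
wrist_force: [1.6, -0.3, -0.1]
finger_gap: 94.2
```

>>> drive_tool([
  {"delta_pos":[22,31.5,-20],"yaw":0.1134,"hand":94},
  {"delta_pos":[22,31.5,-20],"yaw":0.1134,"hand":94},
  {"delta_pos":[22,31.5,-20],"yaw":0.1134,"hand":94},
  {"delta_pos":[22,31.5,-20],"yaw":0.1134,"hand":94},
  {"delta_pos":[22,31.5,-20],"yaw":0.1134,"hand":94},
])

```text
clock: 0.98
eef_pos: [449.1, -187.6, 125.4]
eef_rot: [3.141, 0.0, 1.576]
wrist_force: [0.6, -1.5, 0.2]
finger_gap: 93.7
```

>>> drive_tool([
  {"delta_pos":[0,0,0],"yaw":0,"hand":94},
  {"delta_pos":[0,0,0],"yaw":0,"hand":94},
])

```text
clock: 1.15
eef_pos: [448.6, -187.9, 125.3]
eef_rot: [-3.14, -0.001, 1.573]
wrist_force: [-0.3, -0.8, 0.4]
finger_gap: 93.7
```

```bash
python3 - <<'E'
from cell import manip
s=manip.read_state(); print(s["clock"],s["eef_pos"],s["eef_rot"],s["joints"])
E
```

```text
1.15 [ 448.63786025 -187.9384962   125.30854331] [-3.13961978e+00 -9.50973941e-04  1.57344450e+00] [-4.71987180e-01  2.69528552e-01  1.80316097e+00 -6.35477366e-05
  1.07109252e+00 -4.74605785e-01]
```

>>> drive_tool([
  {"delta_pos":[4.4,4.4,-25],"yaw":0,"hand":94},
  {"delta_pos":[0,0,-30],"yaw":0,"hand":94},
  {"delta_pos":[0,0,-24],"yaw":0,"hand":94},
  {"delta_pos":[0,0,-12],"yaw":0,"hand":94},
  {"delta_pos":[0,0,-6],"yaw":0,"hand":94},
])

```text
clock: 1.57
eef_pos: [451.9, -185.9, 28.1]
eef_rot: [-3.14, -0.001, 1.568]
wrist_force: [-0.3, -0.5, 0.5]
finger_gap: 94.1
```

>>> drive_tool([
  {"delta_pos":[0,0,0],"yaw":0,"hand":94},
  {"delta_pos":[0,0,0],"yaw":0,"hand":38},
  {"delta_pos":[0,0,0],"yaw":0,"hand":30},
  {"delta_pos":[0,0,0],"yaw":0,"hand":30},
  {"delta_pos":[0,0,0],"yaw":0,"hand":30},
])

```text
clock: 1.98
eef_pos: [453.2, -185.2, 30.1]
eef_rot: [3.14, 0.001, 1.571]
wrist_force: [0.1, 0.3, -0.4]
finger_gap: 70.8
```

>>> drive_tool([
  {"delta_pos":[0,0,0],"yaw":0,"hand":30},
  {"delta_pos":[0,0,0],"yaw":0,"hand":30},
  {"delta_pos":[0,0,0],"yaw":0,"hand":30},
])

```text
clock: 2.23
eef_pos: [453.0, -185.0, 29.4]
eef_rot: [3.141, 0.0, 1.571]
wrist_force: [0.1, 0.1, -1.0]
finger_gap: 50.7
```

>>> drive_tool([
  {"delta_pos":[0,0,0],"yaw":0,"hand":30},
  {"delta_pos":[0,0,0],"yaw":0,"hand":30},
  {"delta_pos":[0,0,0],"yaw":0,"hand":30},
  {"delta_pos":[0,0,0],"yaw":0,"hand":30},
])

```text
clock: 2.57
eef_pos: [452.9, -184.9, 29.3]
eef_rot: [-3.142, -0.0, 1.571]
wrist_force: [-0.6, 0.2, 0.5]
finger_gap: 39.6
```

>>> drive_tool([
  {"delta_pos":[0,0,15],"yaw":0,"hand":30},
  {"delta_pos":[0,0,25],"yaw":0,"hand":30},
  {"delta_pos":[0,0,30],"yaw":0,"hand":30},
  {"delta_pos":[0,0,30],"yaw":0,"hand":30},
  {"delta_pos":[0,0,10],"yaw":0,"hand":30},
])

```text
clock: 2.98
eef_pos: [454.0, -185.5, 143.1]
eef_rot: [3.137, 0.002, 1.571]
wrist_force: [1.0, -0.2, 1.1]
finger_gap: 39.7
```

>>> drive_tool([
  {"delta_pos":[10,20,0],"yaw":0,"hand":30},
  {"delta_pos":[18,32,0],"yaw":0,"hand":30},
  {"delta_pos":[20,35,0],"yaw":0,"hand":30},
  {"delta_pos":[20,35,0],"yaw":0,"hand":30},
  {"delta_pos":[20,35,0],"yaw":0,"hand":30},
])

```text
clock: 3.4
eef_pos: [541.3, -26.2, 138.6]
eef_rot: [-3.141, -0.0, 1.57]
wrist_force: [0.8, 0.2, -0.2]
finger_gap: 39.3
```

>>> drive_tool([
  {"delta_pos":[20,35,0],"yaw":0,"hand":30},
  {"delta_pos":[20,35,0],"yaw":0,"hand":30},
  {"delta_pos":[20,35,0],"yaw":0,"hand":30},
  {"delta_pos":[18,35,0],"yaw":0,"hand":30},
  {"delta_pos":[14,25,0],"yaw":0,"hand":30},
])

```text
clock: 3.82
eef_pos: [633.3, 140.1, 138.0]
eef_rot: [-3.141, -0.0, 1.572]
wrist_force: [-0.3, -0.7, -0.5]
finger_gap: 39.5
```

>>> drive_tool([
  {"delta_pos":[0,0,-20],"yaw":0,"hand":30},
  {"delta_pos":[0,0,-20],"yaw":0,"hand":30},
  {"delta_pos":[0,0,-20],"yaw":0,"hand":30},
  {"delta_pos":[0,0,0],"yaw":0,"hand":30},
  {"delta_pos":[0,0,0],"yaw":0,"hand":30},
])

```text
clock: 4.23
eef_pos: [632.3, 136.9, 78.1]
eef_rot: [-3.139, 0.0, 1.571]
wrist_force: [0.6, 0.0, 0.0]
finger_gap: 39.8
```

>>> drive_tool([
  {"delta_pos":[1.5,4.2,-14],"yaw":0,"hand":30},
  {"delta_pos":[0,0,-8],"yaw":0,"hand":30},
  {"delta_pos":[0,0,-5],"yaw":0,"hand":30},
  {"delta_pos":[0,0,-2],"yaw":0,"hand":30},
  {"delta_pos":[0,0,0],"yaw":0,"hand":30},
])

```text
clock: 4.65
eef_pos: [634.2, 141.2, 49.8]
eef_rot: [-3.141, 0.0, 1.571]
wrist_force: [0.1, 0.1, -0.5]
finger_gap: 39.2
```

>>> drive_tool([
  {"delta_pos":[0,0,0],"yaw":0,"hand":30},
  {"delta_pos":[0,0,0],"yaw":0,"hand":30},
])

```text
clock: 4.82
eef_pos: [634.6, 141.2, 50.8]
eef_rot: [3.141, -0.0, 1.571]
wrist_force: [-0.2, -0.0, -1.5]
finger_gap: 39.8
```

>>> drive_tool([
  {"delta_pos":[0,0,-1.5],"yaw":0,"hand":30},
  {"delta_pos":[0,0,-1],"yaw":0,"hand":30},
  {"delta_pos":[0,0,0],"yaw":0,"hand":30},
])

```text
clock: 5.07
eef_pos: [634.3, 141.2, 47.6]
eef_rot: [-3.141, 0.0, 1.571]
wrist_force: [-0.3, -0.6, -0.9]
finger_gap: 39.8
```

>>> drive_tool([
  {"delta_pos":[0,0,0],"yaw":0,"hand":60},
  {"delta_pos":[0,0,0],"yaw":0,"hand":60},
  {"delta_pos":[0,0,0],"yaw":0,"hand":60},
  {"delta_pos":[0,0,0],"yaw":0,"hand":60},
])

```text
clock: 5.4
eef_pos: [634.4, 141.3, 47.8]
eef_rot: [3.141, 0.0, 1.571]
wrist_force: [0.1, 0.1, -0.1]
finger_gap: 59.2
```

>>> drive_tool([
  {"delta_pos":[0,0,20],"yaw":0,"hand":94},
  {"delta_pos":[0,0,30],"yaw":0,"hand":94},
  {"delta_pos":[0,0,30],"yaw":0,"hand":94},
  {"delta_pos":[0,0,20],"yaw":0,"hand":94},
  {"delta_pos":[0,0,0],"yaw":0,"hand":94},
])

```text
clock: 5.82
eef_pos: [636.1, 141.6, 153.0]
eef_rot: [3.134, -0.001, 1.571]
wrist_force: [0.2, 0.2, 0.6]
finger_gap: 89.6
```

>>> drive_tool([
  {"delta_pos":[-25,5,0],"yaw":0,"hand":94},
  {"delta_pos":[-35,7,0],"yaw":0,"hand":94},
  {"delta_pos":[-35,7,0],"yaw":0,"hand":94},
  {"delta_pos":[-35,7,0],"yaw":0,"hand":94},
  {"delta_pos":[-30,5,-10],"yaw":0,"hand":94},
])

```text
clock: 6.23
eef_pos: [472.7, 172.6, 138.4]
eef_rot: [3.14, -0.001, 1.571]
wrist_force: [0.9, 0.4, -0.7]
finger_gap: 93.6
```

>>> drive_tool([
  {"delta_pos":[-15,2,-15],"yaw":0,"hand":94},
  {"delta_pos":[0,0,-20],"yaw":0,"hand":94},
  {"delta_pos":[0,0,0],"yaw":0,"hand":94},
  {"delta_pos":[0,0,0],"yaw":0,"hand":94},
])

```text
clock: 6.57
eef_pos: [459.1, 174.2, 102.4]
eef_rot: [-3.14, 0.0, 1.571]
wrist_force: [-0.2, 0.3, 0.5]
finger_gap: 93.8
```

>>> drive_tool([
  {"delta_pos":[0,-0.5,-25],"yaw":0,"hand":94},
  {"delta_pos":[0,0,-25],"yaw":0,"hand":80},
  {"delta_pos":[0,0,-12],"yaw":0,"hand":70},
  {"delta_pos":[0,0,-4],"yaw":0,"hand":64},
  {"delta_pos":[0,0,0],"yaw":0,"hand":55},
])

```text
clock: 6.98
eef_pos: [459.8, 173.6, 36.7]
eef_rot: [-3.141, 0.0, 1.57]
wrist_force: [0.8, -0.5, 0.8]
finger_gap: 70.9
```

>>> drive_tool([
  {"delta_pos":[0,0,0],"yaw":0,"hand":36},
  {"delta_pos":[0,0,0],"yaw":0,"hand":36},
  {"delta_pos":[0,0,0],"yaw":0,"hand":36},
  {"delta_pos":[0,0,0],"yaw":0,"hand":36},
  {"delta_pos":[0,0,0],"yaw":0,"hand":36},
])

```text
clock: 7.4
eef_pos: [459.9, 173.9, 37.7]
eef_rot: [3.14, -0.0, 1.571]
wrist_force: [-0.6, -1.7, 7.6]
finger_gap: 47.6
```

>>> drive_tool([
  {"delta_pos":[0,0,0],"yaw":0,"hand":36},
  {"delta_pos":[0,0,0],"yaw":0,"hand":36},
])

```text
clock: 7.57
eef_pos: [459.9, 173.9, 37.7]
eef_rot: [3.14, -0.0, 1.571]
wrist_force: [-1.1, -0.1, 7.2]
finger_gap: 47.8
```

>>> drive_tool([
  {"delta_pos":[0,0,15],"yaw":0,"hand":36},
  {"delta_pos":[0,0,25],"yaw":0,"hand":36},
  {"delta_pos":[0,0,30],"yaw":0,"hand":36},
  {"delta_pos":[0,0,25],"yaw":0,"hand":36},
  {"delta_pos":[10,-7,10],"yaw":0,"hand":36},
])

```text
clock: 7.98
eef_pos: [469.6, 167.6, 145.4]
eef_rot: [3.138, -0.001, 1.572]
wrist_force: [0.7, -0.2, -0.1]
finger_gap: 47.7
```

>>> drive_tool([
  {"delta_pos":[25,-17,0],"yaw":0,"hand":36},
  {"delta_pos":[30,-21,0],"yaw":0,"hand":36},
  {"delta_pos":[30,-21,0],"yaw":0,"hand":36},
  {"delta_pos":[30,-21,0],"yaw":0,"hand":36},
  {"delta_pos":[30,-21,0],"yaw":0,"hand":36},
])

```text
clock: 8.4
eef_pos: [615.5, 64.5, 141.9]
eef_rot: [-3.142, -0.0, 1.571]
wrist_force: [0.3, 0.7, -0.8]
finger_gap: 47.6
```

>>> drive_tool([
  {"delta_pos":[19.5,-13,0],"yaw":0,"hand":36},
  {"delta_pos":[0,0,-20],"yaw":0,"hand":36},
  {"delta_pos":[0,0,-25],"yaw":0,"hand":36},
  {"delta_pos":[0,0,-15],"yaw":0,"hand":36},
  {"delta_pos":[0,0,0],"yaw":0,"hand":36},
])

```text
clock: 8.82
eef_pos: [632.1, 52.6, 78.1]
eef_rot: [-3.136, 0.0, 1.571]
wrist_force: [-0.3, 0.4, -1.9]
finger_gap: 47.5
```

>>> drive_tool([
  {"delta_pos":[0,0,0],"yaw":0,"hand":36},
])

```text
clock: 8.9
eef_pos: [633.7, 52.8, 81.6]
eef_rot: [-3.14, 0.0, 1.571]
wrist_force: [-0.3, -0.2, -1.6]
finger_gap: 47.8
```

Needs about −25.

>>> drive_tool([
  {"delta_pos":[0.5,0,-12],"yaw":0,"hand":36},
  {"delta_pos":[0,0,-8],"yaw":0,"hand":36},
  {"delta_pos":[0,0,-4],"yaw":0,"hand":36},
  {"delta_pos":[0,0,-1.5],"yaw":0,"hand":36},
  {"delta_pos":[0,0,0],"yaw":0,"hand":36},
])

```text
clock: 9.32
eef_pos: [634.3, 52.8, 56.3]
eef_rot: [-3.141, 0.0, 1.571]
wrist_force: [0.3, -0.5, -1.3]
finger_gap: 47.9
```

>>> drive_tool([
  {"delta_pos":[0,0,0],"yaw":0,"hand":36},
  {"delta_pos":[0,0,0],"yaw":0,"hand":36},
])

```text
clock: 9.48
eef_pos: [634.6, 52.8, 56.6]
eef_rot: [3.141, 0.0, 1.571]
wrist_force: [-0.4, 0.5, -0.8]
finger_gap: 47.6
```

>>> drive_tool([
  {"delta_pos":[0,0,-0.7],"yaw":0,"hand":36},
  {"delta_pos":[0,0,0],"yaw":0,"hand":70},
  {"delta_pos":[0,0,0],"yaw":0,"hand":70},
  {"delta_pos":[0,0,0],"yaw":0,"hand":70},
  {"delta_pos":[0,0,0],"yaw":0,"hand":70},
])

```text
clock: 9.9
eef_pos: [634.5, 52.8, 55.7]
eef_rot: [3.141, -0.0, 1.571]
wrist_force: [0.1, -0.4, 0.4]
finger_gap: 68.4
```

>>> drive_tool([
  {"delta_pos":[0,0,20],"yaw":0,"hand":94},
  {"delta_pos":[0,0,35],"yaw":0,"hand":94},
  {"delta_pos":[0,0,35],"yaw":0,"hand":94},
  {"delta_pos":[-15,-9,10],"yaw":0,"hand":94},
  {"delta_pos":[-30,-18,0],"yaw":0,"hand":94},
])

```text
clock: 10.32
eef_pos: [591.4, 26.6, 158.9]
eef_rot: [3.135, -0.0, 1.572]
wrist_force: [0.6, -0.9, -0.2]
finger_gap: 93.5
```

>>> drive_tool([
  {"delta_pos":[-30,-18,0],"yaw":0,"hand":94},
  {"delta_pos":[-32,-20,0],"yaw":0,"hand":94},
  {"delta_pos":[-30,-18,0],"yaw":0,"hand":94},
  {"delta_pos":[-26,-17,0],"yaw":0,"hand":94},
  {"delta_pos":[0,0,-20],"yaw":0,"hand":94},
])

```text
clock: 10.73
eef_pos: [469.8, -49.3, 138.5]
eef_rot: [3.137, 0.001, 1.569]
wrist_force: [1.5, 0.7, 1.5]
finger_gap: 94.3
```

>>> drive_tool([
  {"delta_pos":[0,0,-10],"yaw":0,"hand":94},
  {"delta_pos":[0,0,0],"yaw":0,"hand":94},
])

```text
clock: 10.9
eef_pos: [470.7, -47.1, 124.0]
eef_rot: [-3.139, -0.001, 1.57]
wrist_force: [-0.4, -0.7, -0.7]
finger_gap: 94.1
```

```bash
python3 - <<'E'
from cell import manip
import cv2,numpy as np
c=manip.camera("top"); cv2.imwrite("pics/top1.png",c["frame"][:,:,::-1]); np.savez("top1.npz",**c)
from h import *
P,_=pts(c)
for u,v,D in [(272,139,40),(312,138,48)]:
    r=30;Z=P[v-r:v+r,u-r:u+r,2]; m=(Z>45)
    m&=Z<90
    ys,xs=np.nonzero(m);h=np.median(Z[m]); t=abs(Z-h)<6; ys,xs=np.nonzero(t)
    print(h,len(xs),onplane(c,[(xs.mean()+u-r,ys.mean()+v-r)],h))
E
```

```text
61.06383281485557 269 [[633.40150143 140.93480026  61.06383281]]
74.61079889438997 402 [[633.8432174   52.80081401  74.61079889]]
```

View pics/top1.png

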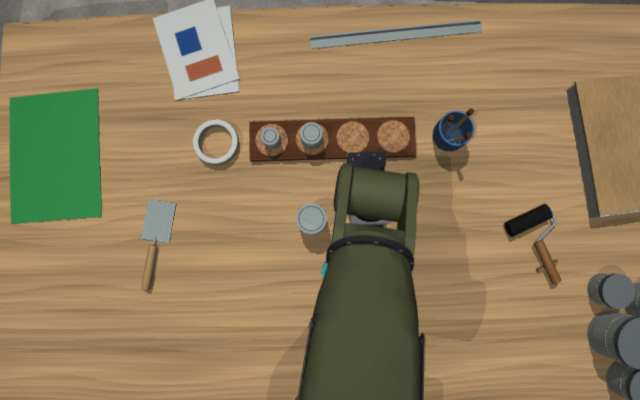

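Small (271,138) and medium (312,135) stand on pads 1 and 2, within 2 mm of centre and at the expected heights. Next is the large tin.

>>> drive_tool([
  {"delta_pos":[0.5,0,-25],"yaw":0,"hand":94},
  {"delta_pos":[0,0,-28],"yaw":0,"hand":84},
  {"delta_pos":[0,0,-20],"yaw":0,"hand":76},
  {"delta_pos":[0,0,-8],"yaw":0,"hand":72},
  {"delta_pos":[0,0,0],"yaw":0,"hand":62},
])

```text
clock: 11.37
eef_pos: [471.7, -46.8, 43.5]
eef_rot: [-3.139, -0.0, 1.571]
wrist_force: [0.5, 0.4, 0.3]
finger_gap: 70.5
```

>>> drive_tool([
  {"delta_pos":[0,0,0],"yaw":0,"hand":44},
  {"delta_pos":[0,0,0],"yaw":0,"hand":44},
  {"delta_pos":[0,0,0],"yaw":0,"hand":44},
  {"delta_pos":[0,0,0],"yaw":0,"hand":44},
  {"delta_pos":[0,0,0],"yaw":0,"hand":44},
])

```text
clock: 11.78
eef_pos: [472.7, -47.3, 45.8]
eef_rot: [3.139, 0.0, 1.571]
wrist_force: [-0.5, 1.0, 7.1]
finger_gap: 55.8
```

>>> drive_tool([
  {"delta_pos":[0,0,0],"yaw":0,"hand":44},
  {"delta_pos":[0,0,0],"yaw":0,"hand":44},
])

```text
clock: 11.95
eef_pos: [472.7, -47.3, 45.8]
eef_rot: [3.139, 0.0, 1.571]
wrist_force: [-0.2, 1.4, 7.1]
finger_gap: 55.4
```

>>> drive_tool([
  {"delta_pos":[0,0,12],"yaw":0,"hand":44},
  {"delta_pos":[0,0,20],"yaw":0,"hand":44},
  {"delta_pos":[0,0,25],"yaw":0,"hand":44},
  {"delta_pos":[10,1,20],"yaw":0,"hand":44},
  {"delta_pos":[20,1,5],"yaw":0,"hand":44},
])

```text
clock: 12.37
eef_pos: [502.4, -45.4, 130.3]
eef_rot: [3.138, 0.001, 1.571]
wrist_force: [-0.1, 0.3, -2.4]
finger_gap: 55.6
```

>>> drive_tool([
  {"delta_pos":[25,2,0],"yaw":0,"hand":44},
  {"delta_pos":[30,2,0],"yaw":0,"hand":44},
  {"delta_pos":[30,2,0],"yaw":0,"hand":44},
  {"delta_pos":[30,1,0],"yaw":0,"hand":44},
  {"delta_pos":[16,1,0],"yaw":0,"hand":44},
])

```text
clock: 12.78
eef_pos: [635.0, -37.1, 126.6]
eef_rot: [3.141, 0.0, 1.571]
wrist_force: [-0.9, 0.0, -3.4]
finger_gap: 55.8
```

>>> drive_tool([
  {"delta_pos":[0,0,-15],"yaw":0,"hand":44},
  {"delta_pos":[0,0,-20],"yaw":0,"hand":44},
  {"delta_pos":[0,0,-10],"yaw":0,"hand":44},
  {"delta_pos":[0,0,0],"yaw":0,"hand":44},
  {"delta_pos":[0,0,0],"yaw":0,"hand":44},
])

```text
clock: 13.2
eef_pos: [632.7, -37.3, 81.8]
eef_rot: [-3.141, -0.0, 1.571]
wrist_force: [-0.8, 0.6, -2.7]
finger_gap: 56.1
```

>>> drive_tool([
  {"delta_pos":[0.8,0,-8],"yaw":0,"hand":44},
  {"delta_pos":[0,0,-5],"yaw":0,"hand":44},
  {"delta_pos":[0,0,-3],"yaw":0,"hand":44},
  {"delta_pos":[0,0,-1],"yaw":0,"hand":44},
  {"delta_pos":[0,0,0],"yaw":0,"hand":44},
])

```text
clock: 13.62
eef_pos: [633.6, -37.3, 64.4]
eef_rot: [-3.141, -0.0, 1.571]
wrist_force: [0.6, -0.2, -2.9]
finger_gap: 55.6
```

>>> drive_tool([
  {"delta_pos":[0,0,0],"yaw":0,"hand":44},
  {"delta_pos":[0,0,0],"yaw":0,"hand":44},
])

```text
clock: 13.78
eef_pos: [633.8, -37.3, 64.9]
eef_rot: [3.141, 0.0, 1.571]
wrist_force: [-0.7, -0.4, -2.2]
finger_gap: 55.7
```

>>> drive_tool([
  {"delta_pos":[0,0,-0.8],"yaw":0,"hand":44},
  {"delta_pos":[0,0,0],"yaw":0,"hand":76},
  {"delta_pos":[0,0,0],"yaw":0,"hand":76},
  {"delta_pos":[0,0,0],"yaw":0,"hand":76},
  {"delta_pos":[0,0,0],"yaw":0,"hand":76},
])

```text
clock: 14.2
eef_pos: [633.8, -37.3, 64.0]
eef_rot: [3.141, 0.0, 1.571]
wrist_force: [-0.1, -0.1, 0.1]
finger_gap: 75.4
```

>>> drive_tool([
  {"delta_pos":[0,0,20],"yaw":0,"hand":94},
  {"delta_pos":[0,0,35],"yaw":0,"hand":94},
  {"delta_pos":[0,0,35],"yaw":0,"hand":94},
  {"delta_pos":[-15,9,10],"yaw":0,"hand":94},
  {"delta_pos":[-30,15,0],"yaw":0,"hand":94},
])

```text
clock: 14.62
eef_pos: [590.7, -14.0, 167.1]
eef_rot: [3.135, 0.001, 1.569]
wrist_force: [-0.1, 0.9, -0.5]
finger_gap: 94.2
```

>>> drive_tool([
  {"delta_pos":[-35,18,0],"yaw":0,"hand":94},
  {"delta_pos":[-35,18,0],"yaw":0,"hand":94},
  {"delta_pos":[-35,18,0],"yaw":0,"hand":94},
  {"delta_pos":[-30,16,0],"yaw":0,"hand":94},
  {"delta_pos":[0,0,-10],"yaw":0,"hand":94},
])

```text
clock: 15.03
eef_pos: [450.7, 58.7, 155.3]
eef_rot: [3.139, -0.0, 1.573]
wrist_force: [-0.3, -0.8, 1.3]
finger_gap: 94.1
```

>>> drive_tool([
  {"delta_pos":[0,0,-15],"yaw":0,"hand":94},
  {"delta_pos":[0,0,0],"yaw":0,"hand":94},
  {"delta_pos":[0,0,0],"yaw":0,"hand":94},
])

```text
clock: 15.28
eef_pos: [453.8, 56.6, 138.7]
eef_rot: [-3.141, 0.0, 1.571]
wrist_force: [0.2, 0.2, 0.6]
finger_gap: 93.6
```

>>> drive_tool([
  {"delta_pos":[-0.5,0.5,-25],"yaw":0,"hand":94},
  {"delta_pos":[0,0,-28],"yaw":0,"hand":94},
  {"delta_pos":[0,0,-24],"yaw":0,"hand":88},
  {"delta_pos":[0,0,-10],"yaw":0,"hand":82},
  {"delta_pos":[0,0,0],"yaw":0,"hand":74},
])

```text
clock: 15.7
eef_pos: [452.7, 57.0, 50.5]
eef_rot: [-3.138, 0.0, 1.57]
wrist_force: [0.1, 0.9, -0.7]
finger_gap: 78.6
```

>>> drive_tool([
  {"delta_pos":[0,0,0],"yaw":0,"hand":52},
  {"delta_pos":[0,0,0],"yaw":0,"hand":52},
  {"delta_pos":[0,0,0],"yaw":0,"hand":52},
  {"delta_pos":[0,0,0],"yaw":0,"hand":52},
  {"delta_pos":[0,0,0],"yaw":0,"hand":52},
])

```text
clock: 16.12
eef_pos: [454.1, 57.2, 53.2]
eef_rot: [3.139, -0.0, 1.571]
wrist_force: [-0.1, -0.1, 7.6]
finger_gap: 63.3
```

>>> drive_tool([
  {"delta_pos":[0,0,0],"yaw":0,"hand":52},
  {"delta_pos":[0,0,0],"yaw":0,"hand":52},
])

```text
clock: 16.28
eef_pos: [454.1, 57.2, 53.2]
eef_rot: [3.139, -0.0, 1.571]
wrist_force: [0.3, -1.8, 7.4]
finger_gap: 63.8
```

>>> drive_tool([
  {"delta_pos":[0,0,12],"yaw":0,"hand":52},
  {"delta_pos":[0,0,22],"yaw":0,"hand":52},
  {"delta_pos":[0,0,28],"yaw":0,"hand":52},
  {"delta_pos":[0,0,28],"yaw":0,"hand":52},
  {"delta_pos":[10,-10,18],"yaw":0,"hand":52},
])

```text
clock: 16.7
eef_pos: [462.7, 48.1, 162.7]
eef_rot: [3.14, -0.0, 1.572]
wrist_force: [1.0, 0.6, -4.2]
finger_gap: 63.6
```

>>> drive_tool([
  {"delta_pos":[20,-20,0],"yaw":0,"hand":52},
  {"delta_pos":[25,-26,0],"yaw":0,"hand":52},
  {"delta_pos":[25,-26,0],"yaw":0,"hand":52},
  {"delta_pos":[25,-26,0],"yaw":0,"hand":52},
  {"delta_pos":[25,-26,0],"yaw":0,"hand":52},
])

```text
clock: 17.12
eef_pos: [583.9, -78.1, 160.1]
eef_rot: [-3.142, -0.0, 1.571]
wrist_force: [1.2, 1.1, -4.0]
finger_gap: 63.9
```

>>> drive_tool([
  {"delta_pos":[25,-26,0],"yaw":0,"hand":52},
  {"delta_pos":[15,-15,0],"yaw":0,"hand":52},
  {"delta_pos":[10,-9.5,0],"yaw":0,"hand":52},
  {"delta_pos":[0,0,-15],"yaw":0,"hand":52},
  {"delta_pos":[0,0,-20],"yaw":0,"hand":52},
])

```text
clock: 17.53
eef_pos: [634.0, -128.1, 125.7]
eef_rot: [3.139, 0.001, 1.57]
wrist_force: [0.1, 0.5, -5.3]
finger_gap: 64.0
```

>>> drive_tool([
  {"delta_pos":[0,0,-20],"yaw":0,"hand":52},
  {"delta_pos":[0,0,-10],"yaw":0,"hand":52},
  {"delta_pos":[0,0,0],"yaw":0,"hand":52},
  {"delta_pos":[0,0,0],"yaw":0,"hand":52},
])

```text
clock: 17.87
eef_pos: [633.2, -127.2, 95.2]
eef_rot: [-3.141, -0.0, 1.571]
wrist_force: [0.8, 0.0, -3.7]
finger_gap: 64.0
```

>>> drive_tool([
  {"delta_pos":[0.5,0,-10],"yaw":0,"hand":52},
  {"delta_pos":[0,0,-7],"yaw":0,"hand":52},
  {"delta_pos":[0,0,-4],"yaw":0,"hand":52},
  {"delta_pos":[0,0,-2],"yaw":0,"hand":52},
  {"delta_pos":[0,0,0],"yaw":0,"hand":52},
])

```text
clock: 18.28
eef_pos: [633.6, -127.2, 71.7]
eef_rot: [-3.141, -0.0, 1.571]
wrist_force: [-0.0, -0.4, -4.7]
finger_gap: 63.8
```

>>> drive_tool([
  {"delta_pos":[0,0,0],"yaw":0,"hand":52},
  {"delta_pos":[0,0,0],"yaw":0,"hand":52},
])

```text
clock: 18.45
eef_pos: [633.8, -127.3, 71.9]
eef_rot: [3.141, 0.0, 1.571]
wrist_force: [0.1, -0.2, -3.7]
finger_gap: 63.7
```

>>> drive_tool([
  {"delta_pos":[0,0,-0.7],"yaw":0,"hand":52},
  {"delta_pos":[0,0,0],"yaw":0,"hand":86},
  {"delta_pos":[0,0,0],"yaw":0,"hand":86},
  {"delta_pos":[0,0,0],"yaw":0,"hand":86},
  {"delta_pos":[0,0,0],"yaw":0,"hand":86},
])

```text
clock: 18.87
eef_pos: [633.9, -127.3, 71.4]
eef_rot: [3.141, 0.0, 1.571]
wrist_force: [0.3, -0.2, -1.1]
finger_gap: 85.2
```

>>> drive_tool([
  {"delta_pos":[0,0,20],"yaw":0,"hand":94},
  {"delta_pos":[0,0,30],"yaw":0,"hand":94},
  {"delta_pos":[0,0,35],"yaw":0,"hand":94},
  {"delta_pos":[0,0,30],"yaw":0,"hand":94},
  {"delta_pos":[-20,0,10],"yaw":0,"hand":94},
])

```text
clock: 19.28
eef_pos: [616.2, -127.5, 201.1]
eef_rot: [3.135, 0.002, 1.571]
wrist_force: [0.4, -0.4, -0.3]
finger_gap: 94.0
```

>>> drive_tool([
  {"delta_pos":[-35,0,0],"yaw":0,"hand":94},
  {"delta_pos":[-38,0,0],"yaw":0,"hand":94},
  {"delta_pos":[-38,0,0],"yaw":0,"hand":94},
  {"delta_pos":[-38,0,0],"yaw":0,"hand":94},
  {"delta_pos":[-25,0,0],"yaw":0,"hand":94},
])

```text
clock: 19.7
eef_pos: [437.0, -127.0, 196.1]
eef_rot: [3.141, 0.0, 1.571]
wrist_force: [1.1, 0.9, 0.4]
finger_gap: 93.9
```

>>> drive_tool([
  {"delta_pos":[0,0,0],"yaw":0,"hand":94},
  {"delta_pos":[0,0,0],"yaw":0,"hand":94},
  {"delta_pos":[0,0,0],"yaw":0,"hand":94},
])

```text
clock: 19.95
eef_pos: [440.4, -127.4, 196.5]
eef_rot: [3.14, 0.0, 1.571]
wrist_force: [-0.9, 0.0, 0.3]
finger_gap: 94.0
```

```bash
python3 - <<'E'
from cell import manip
import cv2,numpy as np
c=manip.camera("top"); cv2.imwrite("pics/top2.png",c["frame"][:,:,::-1])
s=manip.camera("side"); cv2.imwrite("pics/side2.png",s["frame"][:,:,::-1])
from h import *
P,_=pts(c)
for u,v in [(271,138),(312,136),(353,134),(393,132)]:
    r=22;Z=P[v-r:v+r,u-r:u+r,2]; h=np.median(Z[r-3:r+3,r-3:r+3]); t=(abs(Z-h)<6).astype(np.uint8)
    k,l=cv2.connectedComponents(t); ys,xs=np.nonzero(l==l[r,r])
    print(h.round(1),(2*np.sqrt(len(xs)/np.pi)*(c['position'][2]-h)/516).round(1),onplane(c,[(xs.mean()+u-r,ys.mean()+v-r)],h).round(1))
print(manip.read_state()["eef_pos"])
E
```

```text
60.7 38.8 [[633.5 141.6  60.7]]
75.6 46.6 [[633.6  52.8  75.6]]
88.9 54.4 [[633.1 -37.5  88.9]]
104.9 60.1 [[ 632.3 -126.3  104.9]]
[ 440.48398048 -127.28431793  196.00156012]
```

View pics/top2.png

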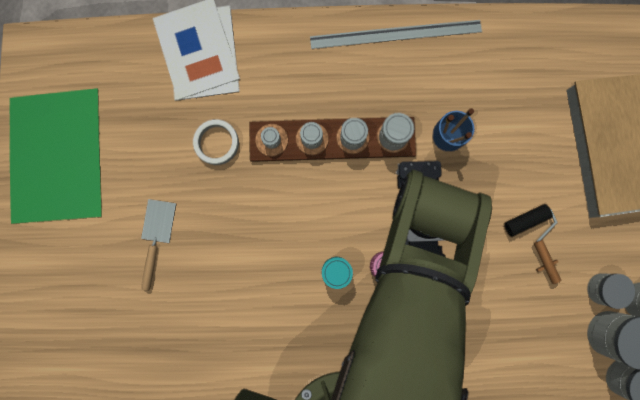

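View pics/side2.png

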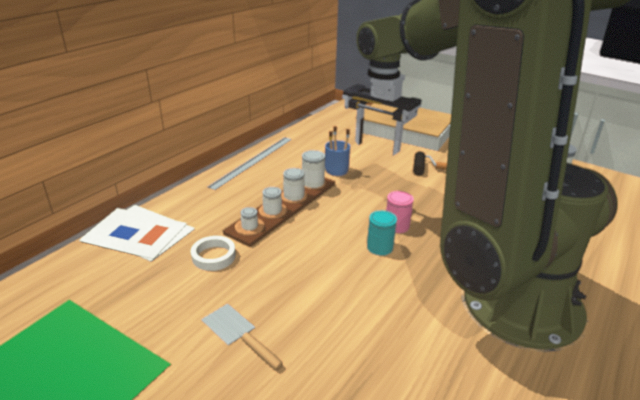

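All four tins stand on the pads in order: small (271,138), medium (312,135), large (353,133) and largest (397,131). The mug (454,130) and tape (216,142) haven't moved, and the gripper is clear, so I'm handing in.

```bash
python3 -c "
from cell import manip
print(manip.sign_off())"
```

```text
the job is handed in; nothing more can be done
None
```

The four tins are on the board in size order. The largest is on pad_4 beside the mug, then large on pad_3 and medium on pad_2, with the smallest on pad_1 beside the tape. The job took about 20 s of the 109 s allowed.

- **Tins:** in the last top view, each tin's centre was within about 2 mm of its pad's centre. Their top heights of 61, 76, 89 and 105 mm fit tins standing flat on the pads, within about 2 mm. I checked upright only from those heights and the side picture; I measured no tilt.
- **Measured sizes:** the largest tin's diameter came out at 60 mm instead of 64, probably because the measuring window cut off its edge. The other three came out 1–2 mm small.
- **Mug and tape:** both are at the same pixels as at the start, so they weren't moved.
- **Robot:** the arm was clear of everything at hand-in, and I saw no high forces. No check failed, and hand-in gave no verdict.

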